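# Load the column heater

### The job

Lay the three steel columns flat in the saddles of the column heater, all with the thin inlet nipple pointing towards the dark manifold block: the longest next to the control box, the middle one in the centre, the shortest on the outside. Set them down gently, without dropping them, and leave the other things on the bench where they are. With all three in place, press the small key fully down and let it up, then do the same with the large key.

Things in the scene. Friction and masses are not known exactly. Their poses are not given: they have to be found in the camera images.
- heater: Column heater, fixed to the bench: grey base plate 8 mm thick, x -82 to 130, y -78 to 138 mm, with three parallel column places. x axis: along the places to the manifold block; y axis: to the control box. Origin under the middle place, at bench level.
- saddle (a point): Top middle of the nearer of two aluminium saddle bars, which run along heater y at x = -22 and +22 mm: each 8 mm thick, 152 mm long, top 38 mm above the bench, 36 mm free between them. Each has three 45-degree V notches at y = +48, 0, -48 mm, 32 mm wide at the mouth.
- manifold (a point): Top centre of the dark manifold block across the +x end of the heater (x 108 to 128, y -75 to 75 mm, top 42 mm above the bench), with three brass ports facing the places.
- control_box (a point): Top centre of the white control box along the +y side of the heater (x -75 to 115, y 92 to 136 mm, top 53 mm above the bench); it carries the two grey keys, whose tops stand higher.
- col_long: The longest of three bare-steel columns: tube 14 mm in diameter, 120 mm bare between hexagonal end nuts (20 mm across flats). Inlet nut 22 mm long, ending in a thin nipple 8 mm across and 14 mm long; outlet nut 12 mm long, flat. 168 mm over all. Origin: on the axis, midway along the bare tube (10 mm above the bench as it lies). x along the tube to the inlet.
- col_middle: The middle-length of three bare-steel columns: tube 14 mm in diameter, 96 mm bare between hexagonal end nuts (20 mm across flats). Inlet nut 22 mm long, ending in a thin nipple 8 mm across and 14 mm long; outlet nut 12 mm long, flat. 144 mm over all. Origin: on the axis, midway along the bare tube (10 mm above the bench as it lies). x along the tube to the inlet.
- col_short: The shortest of three bare-steel columns: tube 14 mm in diameter, 72 mm bare between hexagonal end nuts (20 mm across flats). Inlet nut 22 mm long, ending in a thin nipple 8 mm across and 14 mm long; outlet nut 12 mm long, flat. 120 mm over all. Origin: on the axis, midway along the bare tube (10 mm above the bench as it lies). x along the tube to the inlet.
- col_long_inlet (a point): Tip of the inlet nipple of the long column, 96 mm from its origin.
- col_middle_inlet (a point): Tip of the inlet nipple of the middle column, 84 mm from its origin.
- col_short_inlet (a point): Tip of the inlet nipple of the short column, 72 mm from its origin.
- slot_long (a point): Rest point of the longest column: on the axis of a tube lying in the pair of V notches next to the control box (y = +48 mm), midway between the two saddle bars, 32 mm above the bench. Fixed to the heater.
- slot_middle (a point): Rest point of the middle-length column: on the axis of a tube lying in the central pair of V notches, midway between the two saddle bars, 32 mm above the bench. Fixed to the heater.
- slot_short (a point): Rest point of the shortest column: on the axis of a tube lying in the pair of V notches farthest from the control box (y = -48 mm), midway between the two saddle bars, 32 mm above the bench. Fixed to the heater.
- key_small (a joint): Small round spring key (18 mm across) on the control box, at x = -45, y = 114 mm in the heater's frame: 0 = up, 0.006 m = fully down; about 4 N.
- key_large (a joint): Large round spring key (32 mm across) on the control box, at x = +25, y = 114 mm in the heater's frame: 0 = up, 0.006 m = fully down; about 4 N.
- key_small_top (a point): Centre of the small key's top face; moves with it.
- key_large_top (a point): Centre of the large key's top face; moves with it.
- vial: Bystander: amber vial, 32 mm across, 75 mm high, standing among the columns. Origin at the centre of its underside.
- wrench: Bystander: steel wrench 150 mm long lying on the bench. Origin at the centre of its underside, x along it.
- carton: Bystander: long white carton 45 x 200 x 35 mm. Origin at the centre of its underside.
- tissue_box: Bystander: green tissue box 110 x 120 x 70 mm. Origin at the centre of its underside.
- beaker: Bystander: glass beaker, 68 mm across, 80 mm high. Origin at the centre of its underside.
- tape: Bystander: roll of tape, 84 mm across, 20 mm high, lying flat. Origin at the centre of its underside.
- weight: Bystander: brass weight, 40 mm across, 30 mm high. Origin at the centre of its underside.
There are look-alikes about, which are no part of the job. What is shaped like the col_middle but yellow is not meant.

How it is judged:
On the way, in this order (a step that is already met when the one before it is completed fails the run):
1. all three columns lie released in their own saddles, inlets towards the manifold (y of col_long in the frame of heater between 0.041 and 0.055 m and z of col_long in the frame of heater between 0.027 and 0.037 m and x of col_long in the frame of heater between -0.045 and 0.045 m and angle between the x axis of each of col_long, col_middle, col_short and the x axis of heater, either way round below 0.1 rad and x of each of col_long_inlet, col_middle_inlet, col_short_inlet in the frame of heater above 0.03 m and y of col_middle in the frame of heater between -0.007 and 0.007 m and z of col_middle in the frame of heater between 0.027 and 0.037 m and x of col_middle in the frame of heater between -0.045 and 0.045 m and y of col_short in the frame of heater between -0.055 and -0.041 m and z of col_short in the frame of heater between 0.027 and 0.037 m and x of col_short in the frame of heater between -0.045 and 0.045 m and contact force between the fingers and col_long below 0.1 N and contact force between the fingers and col_middle below 0.1 N and contact force between the fingers and col_short below 0.1 N and linear speed of each of col_long, col_middle, col_short below 0.02 m/s), for 0.2 s.
2. the small key is pressed down alone (value of joint key_small above 0.0045 m and value of joint key_large below 0.0015 m), for 0.05 s.
3. the small key is up again and the large key is pressed down alone (value of joint key_large above 0.0045 m and value of joint key_small below 0.0015 m), for 0.05 s.
At the end, for the whole second after the job is handed in: Each column lies at rest in both notches of its own place (within 7 mm sideways, 5 mm in height, 45 mm lengthwise and 0.1 rad of the place's axis), its inlet nipple on the manifold side; both keys are up again (y of col_long in the frame of heater between 0.041 and 0.055 m and z of col_long in the frame of heater between 0.027 and 0.037 m and x of col_long in the frame of heater between -0.045 and 0.045 m and angle between the x axis of each of col_long, col_middle, col_short and the x axis of heater, either way round below 0.1 rad and x of each of col_long_inlet, col_middle_inlet, col_short_inlet in the frame of heater above 0.03 m and y of col_middle in the frame of heater between -0.007 and 0.007 m and z of col_middle in the frame of heater between 0.027 and 0.037 m and x of col_middle in the frame of heater between -0.045 and 0.045 m and y of col_short in the frame of heater between -0.055 and -0.041 m and z of col_short in the frame of heater between 0.027 and 0.037 m and x of col_short in the frame of heater between -0.045 and 0.045 m and linear speed of each of col_long, col_middle, col_short below 0.02 m/s and value of joint each of key_small, key_large below 0.0015 m); the robot touches nothing.
It fails at once if a key is pressed before all three columns are in place (value of joint any of key_small, key_large above 0.0045 m and not ((y of col_long in the frame of heater between 0.041 and 0.055 m and z of col_long in the frame of heater between 0.027 and 0.037 m and x of col_long in the frame of heater between -0.045 and 0.045 m and angle between the x axis of col_long and the x axis of heater, either way round below 0.1 rad and x of col_long_inlet in the frame of heater above 0.03 m) and (y of col_middle in the frame of heater between -0.007 and 0.007 m and z of col_middle in the frame of heater between 0.027 and 0.037 m and x of col_middle in the frame of heater between -0.045 and 0.045 m and angle between the x axis of col_middle and the x axis of heater, either way round below 0.1 rad and x of col_middle_inlet in the frame of heater above 0.03 m) and (y of col_short in the frame of heater between -0.055 and -0.041 m and z of col_short in the frame of heater between 0.027 and 0.037 m and x of col_short in the frame of heater between -0.045 and 0.045 m and angle between the x axis of col_short and the x axis of heater, either way round below 0.1 rad and x of col_short_inlet in the frame of heater above 0.03 m))).
It fails at once if a column is dropped (leaves the fingers and falls faster than 0.6 m/s) ((linear speed of col_long above 0.6 m/s and contact force between the fingers and col_long below 0.05 N) or (linear speed of col_middle above 0.6 m/s and contact force between the fingers and col_middle below 0.05 N) or (linear speed of col_short above 0.6 m/s and contact force between the fingers and col_short below 0.05 N)).
It fails at once if another thing on the bench is moved by more than 25 mm or tipped ((distance of vial from where it was at the start of the episode above 0.025 m or angle between vial's own z axis and vertical above 0.5 rad) or (distance of wrench from where it was at the start of the episode above 0.025 m or angle between wrench's own z axis and vertical above 0.5 rad) or (distance of carton from where it was at the start of the episode above 0.025 m or angle between carton's own z axis and vertical above 0.5 rad) or (distance of tissue_box from where it was at the start of the episode above 0.025 m or angle between tissue_box's own z axis and vertical above 0.5 rad) or (distance of beaker from where it was at the start of the episode above 0.025 m or angle between beaker's own z axis and vertical above 0.5 rad) or (distance of tape from where it was at the start of the episode above 0.025 m or angle between tape's own z axis and vertical above 0.5 rad) or (distance of weight from where it was at the start of the episode above 0.025 m or angle between weight's own z axis and vertical above 0.5 rad)).
It also fails if it takes over 72 s, if anything falls off the work surface, if the arm or the gripper's body presses on something with over 40 N, if the wrist force passes 120 N, or if a joint passes its speed limit or range.

### The arm

A 7-joint arm with a two-finger parallel gripper is mounted at the origin on the work surface. World frame = base frame: x ahead of the robot, y to its left, z up, the work surface at z = 0. Lengths are in m, angles in rad, forces in N, time in s.
With the tool pointing down it reaches from about 0.4 to 0.85 m from the base axis. Payload 10.4 kg.
Tool frame: the origin (TCP) lies at the very end of the fingers, on their centre line; the grasp point (between the pads) lies 19 mm behind it; z points along the fingers, y is the line along which they close (so a half turn about z gives the same grasp; the last joint's range is limited). The gripper opens to 87 mm and grips with 3 to 60 N. Pads are 19 mm wide; open, the fingers measure 117 mm over their backs; the gripper's body (75 mm by 190 mm) begins 51 mm behind the grasp point.
Start: joints at [1.089, 0.332, -0.065, 1.46, 0.022, 1.35, -0.088], TCP at [0.277, -0.56, 0.223] pointing down, gripper open.
Joint ranges: [-2.6, 2.6], [-0.5, 2.12], [-1.47, 1.34], [0.16, 2.42], [-1.27, 4.41], [0.06, 2.06], [-2.6, 2.6]. Speed limits (rad/s): [2.22, 2.22, 2.79, 2.79, 3.14, 3.14, 3.14].

### API

Orientations are given as a unit quaternion [x, y, z, w].
In Python, from bench import * gives the robot as it stands.
- The arm moves only by the tool carry_out, never from a script. Its argument "deltas" is a list of rows, each an object with "hand": the finger opening in mm, from 0 to 87; "dp": the shift along the tool's x, y, z each as a share of 250 mm, from -1 to 1, a list of three; "spin": the turn about the tool's z as a share of pi rad, from -1 to 1. In form: [{"hand": hand, "dp": [dx, dy, dz], "spin": spin}, ...]. A call has 1 to 20 rows; each row is the pose to reach, as a shift and turn from the pose commanded when the call began, along the tool's axes at that moment, turning the shorter way round; what a row does not reach only later rows make up. A row lasts 1/10 s, in which the tool goes at most 50 mm and 8.59 degrees, less where a joint would pass 70% of its speed; a pose out of reach is approached as far as the arm can. A call with a number of a shift or a turn outside -1 to 1 is refused whole. A call with a gripper value outside its range is refused whole. The fingers move at their own pace and stop on an object; "force" is the grip in N (left out, the last holds). Time passes only in rows, so rows that repeat a pose let the fingers close. It gives the time, the measured TCP pose, the force, the opening and the grip force at its end, in the units of the state.
- read_state(): the state, without advancing time (a new reading comes with each control period).
- camera(name): name is "side" or "top" or "wrist"; returns the picture (384x512x3 uint8, red, green, blue); there is no depth.
- get_calibration(name): a dict with "fx", "fy", "cx", "cy" (pixels), "R" (3x3) and "t" (3): a world point X has camera coordinates R X + t; the wrist camera has in their place "mount" (4x4, takes a point from camera to tool coordinates, whose origin is the TCP and whose axes are the flange's). Camera axes: x right, y down, z forward; pixel columns grow to the right and rows downward; lengths in m; the calibration is good to about 2 mm. A picture is of the moment at which its call begins: read the wrist's pose just before it. get_calibration takes no time and is no camera call.
- close_job(): hands the job in; it is judged then, once.
The state is a dict: "time": time; "joint_positions": joint angles; "joint_vel": joint speeds; "joint_torque": joint torques, N m; "ee_pos": TCP position; "eef_rot": TCP orientation; "ft_force": force on the tool from outside, world axes, zero at the start; "torque": the same for the moment, N m; "width": finger opening in m; "grip_force": force on a finger pad.
Only numpy, scipy, OpenCV 4.12 (cv2) and the standard library are available. Lean on these libraries where they do the work, as an engineer would, in place of code of your own. Each camera call takes 0.05 s, during which the arm holds its last target. There are 200 camera calls.

## Working session

There is one attempt and no reset: what is moved stays moved. The work goes in short steps, Python scripts to look and compute and a tool call to move; the robot and the scene stay as the last step left them, time stands still between calls to the robot, and variables do not carry over. Pictures are saved under pics/ and viewed, at most 10 in all, crops included, and the job is handed in when it is done.

Besides the shell and the picture viewer there is one more tool, called after ">>>" by a JSON object that holds its "name" and its "arguments", one argument or row to a line. carry_out: Moves the arm, as the interface text tells. Its arguments: {"type":"object","properties":{"deltas":{"type":"array","items":{"type":"object","properties":{"hand":{"type":"number"},"dp":{"type":"array","items":{"type":"number","minimum":-1,"maximum":1}},"spin":{"type":"number","minimum":-1,"maximum":1}}}},"force":{"type":"number"}},"required":["deltas"]}

```bash
mkdir -p pics
python3 - <<'E'
from bench import *
import cv2,numpy as np
s=read_state();print(s)
for n in("top","side"):
    c=get_calibration(n);print(n,c)
    im=camera(n)[:,:,::-1];cv2.imwrite(f"pics/{n}0.png",im)
    cv2.imwrite(f"pics/{n}0b.png",cv2.resize(im,(800,600),interpolation=cv2.INTER_CUBIC))
print(get_calibration("wrist"))
E
```

```text
{'time': 0.0, 'joint_positions': array([ 1.08940217,  0.33287007, -0.06471819,  1.46097169,  0.02158992,
        1.34988768, -0.08850068]), 'joint_vel': array([-0.00016727,  0.00023692,  0.00086473, -0.00102939, -0.00101395,
       -0.00119177, -0.00074701]), 'joint_torque': array([-6.39608788e-04, -6.23268127e+01,  2.39489641e-02, -3.89895058e+01,
       -6.15453394e-02,  3.98133975e-02,  1.74080110e-04]), 'ee_pos': array([ 0.27662251, -0.56000604,  0.2217406 ]), 'eef_rot': array([ 9.73799333e-01,  2.27407868e-01, -1.89109949e-04, -6.95558939e-04]), 'ft_force': array([-0.13653807,  0.54644779,  0.63325701]), 'torque': array([ 0.04069115, -0.02381185,  0.00081185]), 'grip_force': 0.0, 'width': 0.08716752244317494}
top {'fx': 386.257088443789, 'fy': 386.257088443789, 'cx': 260.04910730622555, 'cy': 189.71683444220298, 'R': array([[ 0.00961934, -0.99976088,  0.01963789],
       [-0.98607319, -0.01274483, -0.1658229 ],
       [ 0.16603353, -0.01776929, -0.98596   ]]), 't': array([-0.0450373 ,  0.53124249,  0.91984028])}
side {'fx': 406.2510245198679, 'fy': 406.2510245198679, 'cx': 252.9605562797527, 'cy': 186.7659359073506, 'R': array([[-9.47683465e-01, -3.19211607e-01, -6.39069922e-06],
       [-2.12812625e-01,  6.31818407e-01, -7.45329650e-01],
       [ 2.37921913e-01, -7.06335225e-01, -6.66696117e-01]]), 't': array([0.48677138, 0.17813119, 0.91064357])}
{'fx': 296.4254095086501, 'fy': 296.4254095086501, 'cx': 255.3152224274431, 'cy': 190.65739187108773, 'mount': array([[-1.33138571e-03, -9.55564204e-01, -2.94780051e-01,
         8.11043254e-02],
       [ 9.99998932e-01, -1.45015734e-03,  1.84321022e-04,
         9.25236897e-04],
       [-6.03608026e-04, -2.94779491e-01,  9.55565114e-01,
        -1.62720667e-01],
       [ 0.00000000e+00,  0.00000000e+00,  0.00000000e+00,
         1.00000000e+00]])}
```

View pics/top0b.png

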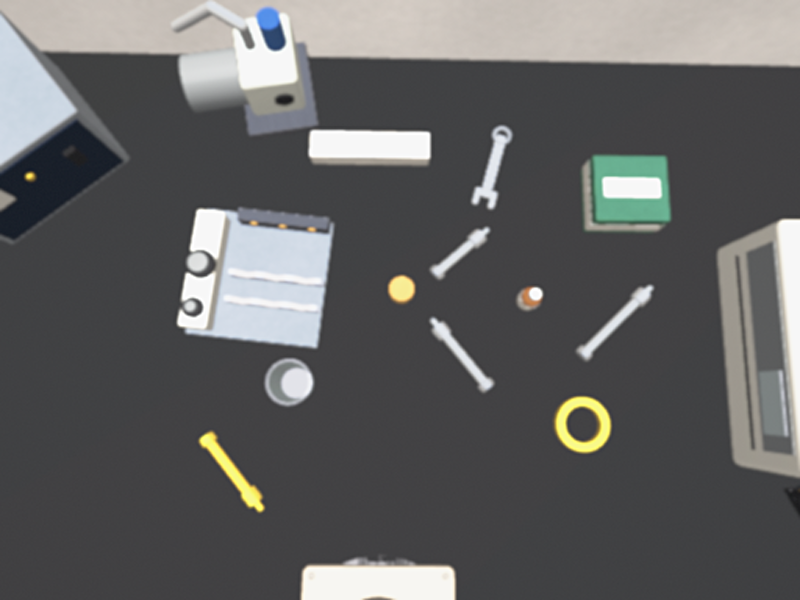

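View pics/side0b.png

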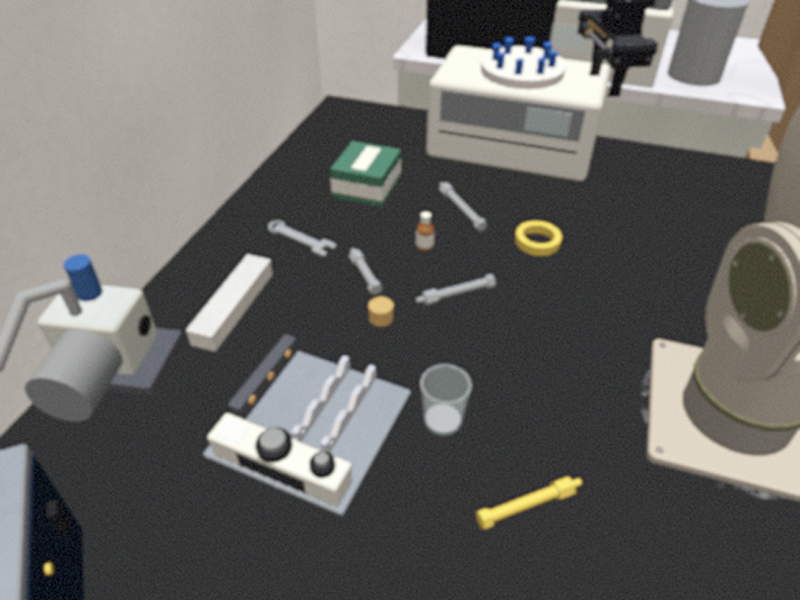

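The top view shows three steel columns, at about (460,253), (462,355) and (615,323). The yellow look-alike is at (232,472) and isn't meant. The heater is at (260,280), with the manifold at its top edge and the control box on its left. I'll enlarge the columns and the heater to read off points.

Run:
```python
import cv2
im=cv2.imread("pics/top0.png")
def crop(x,y,w,h,s,n):
    c=cv2.resize(im[y:y+h,x:x+w],None,fx=s,fy=s,interpolation=cv2.INTER_CUBIC)
    for i in range(0,w,10):
        cv2.line(c,(i*s,0),(i*s,6),(0,255,255),1)
        if i%20==0: cv2.putText(c,str(x+i),(i*s,18),0,.4,(0,255,255),1)
    for i in range(0,h,10):
        cv2.line(c,(0,i*s),(6,i*s),(0,255,255),1)
        if i%20==0: cv2.putText(c,str(y+i),(8,i*s+4),0,.4,(0,255,255),1)
    cv2.imwrite(n,c)
crop(268,138,158,118,5,"pics/cols.png")
crop(108,128,112,100,6,"pics/heater.png")
```

```text
(no output)
```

View pics/cols.png

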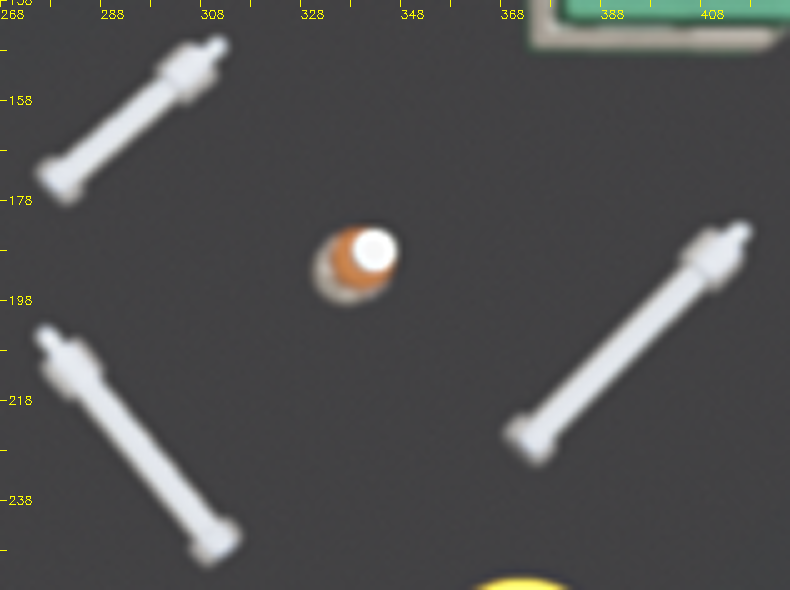

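View pics/heater.png

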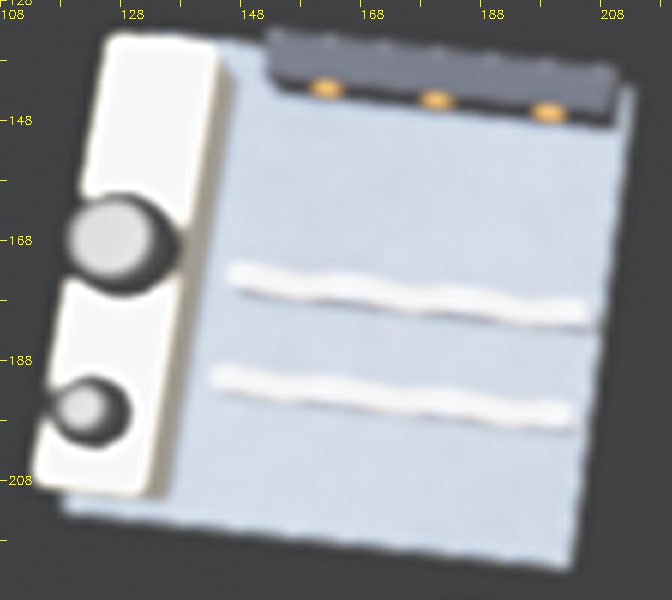

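The crops show the following (crop pixels):

| Item | Bare tube, inlet end → outlet end | Inlet direction |
|---|---|---|
| Short column | (168,88)–(75,170) | up-right |
| Middle column (lower left) | (88,384)–(205,523) | up-left |
| Long column (right) | (695,272)–(547,427) | up-right |

The bare lengths are 124, 182 and 214 crop px, which fits 72, 96 and 120 mm in that order. For the heater, the plate corners are (572,568), (62,512) and (633,85). The saddle bars run (228,272)–(592,313) and (212,378)–(574,413).

```bash
cat > h.py <<'E'
import numpy as np,cv2
from scipy.optimize import least_squares
from bench import get_calibration
def proj(X,n="top"):
    c=get_calibration(n);P=np.atleast_2d(X)@c["R"].T+c["t"]
    return P[:,:2]/P[:,2:]*[c["fx"],c["fy"]]+[c["cx"],c["cy"]]
def ray(u,z,n="top"):
    c=get_calibration(n);d=c["R"].T@[(u[0]-c["cx"])/c["fx"],(u[1]-c["cy"])/c["fy"],1];o=-c["R"].T@c["t"]
    return o+d*(z-o[2])/d[2]
def place(p,L):
    L=np.atleast_2d(L);c,s=np.cos(p[2]),np.sin(p[2])
    return np.c_[p[0]+c*L[:,0]-s*L[:,1],p[1]+s*L[:,0]+c*L[:,1],L[:,2]]
def fit(L,uv,p0,n="top"):
    r=least_squares(lambda p:(proj(place(p,L),n)-uv).ravel(),p0,x_scale=[.1,.1,1]);return r.x,np.abs(r.fun).reshape(-1,2).round(1).tolist()
E
python3 - <<'E'
from h import *
L=np.array([[-82,-78,8],[-82,138,8],[130,-78,8],[26,76,38],[26,-76,38],[-26,76,38],[-26,-76,38]])/1e3
uv=np.array([[572,568],[62,512],[633,85],[228,265],[592,304],[212,369],[574,403]])/6+[108,128]
h,e=fit(L,uv,[.57,.2,0]);print("heater",h.round(4),e)
for n,k in(("key_small",(-.045,.114,.065)),("key_large",(.025,.114,.065))): print(n,proj(place(h,k)))
kp=np.array([[86,408],[110,238]])/6+[108,128]
for z in(.06,.065,.07,.075,.08):
    R=np.array([[np.cos(h[2]),np.sin(h[2])],[-np.sin(h[2]),np.cos(h[2])]])
    print(z,[(R@(ray(u,z)[:2]-h[:2])).round(4) for u in kp])
im=cv2.imread("pics/top0.png")
for n,a,b,tip,b0 in(("short",(168,88),(75,170),(224,42),36),("middle",(88,384),(205,523),(42,331),48),("long",(695,272),(547,427),(746,229),60)):
    A,B,T=[ray(np.array(q)/5+[268,138],.013) for q in(a,b,tip)]
    d=A-B;print(n,((A+B)/2).round(4),"len",np.linalg.norm(d).round(4),"yaw",np.degrees(np.arctan2(d[1],d[0])).round(1),"tip dist",np.linalg.norm(T-(A+B)/2).round(4))
    # mask + line fit
    m=(im.min(2)>125).astype(np.uint8);k,lab,st,ce=cv2.connectedComponentsWithStats(m)
    mid=(np.array(a)+b)/10+[268,138];i=lab[int(round(mid[1])),int(round(mid[0]))]
    ys,xs=np.where(lab==i);W=np.array([ray((x,y),.012)[:2] for x,y in zip(xs,ys)])
    u=d[:2]/np.linalg.norm(d[:2]);s=(W-((A+B)/2)[:2])@u;w=W[np.abs(s)<b0/1e3*.8]
    vx,vy,x0,y0=cv2.fitLine(w.astype(np.float32),cv2.DIST_L2,0,1e-4,1e-4).ravel()
    v=np.array([vx,vy]);v*=np.sign(v@u);s=(W-[x0,y0])@v;inl=s.max();out=s.min()
    mid=np.array([x0,y0])+v*((inl-b0/1e3-.036)+(out+b0/1e3+.012))/2
    print("   mask",len(s),mid.round(4),"yaw",np.degrees(np.arctan2(v[1],v[0])).round(1),"overall",(inl-out).round(4))
v=ray(np.array([347,275])/5+[268,138],.03);print("vial~",v)
print("beaker~",ray((186,247),.02),"weight",ray((257,185),.03))
E
```

```text
heater [ 0.5433  0.1747 -0.094 ] [[0.2, 1.4], [0.5, 0.9], [0.1, 0.6], [0.3, 0.9], [0.4, 1.0], [0.2, 2.0], [0.0, 2.7]]
key_small [[123.21786796 195.76643444]]
key_large [[127.86035291 167.69026441]]
0.06 [array([-0.0452,  0.1178]), array([0.0256, 0.1195])]
0.065 [array([-0.0458,  0.116 ]), array([0.0247, 0.1177])]
0.07 [array([-0.0464,  0.1143]), array([0.0237, 0.1159])]
0.075 [array([-0.0469,  0.1125]), array([0.0228, 0.1142])]
0.08 [array([-0.0475,  0.1107]), array([0.0218, 0.1124])]
short [ 0.607  -0.1234  0.013 ] len 0.0662 yaw -47.6 tip dist 0.0723
   mask 322 [ 0.6079 -0.1209] yaw -48.8 overall 0.122
middle [ 0.438  -0.1352  0.013 ] len 0.0915 yaw 40.3 tip dist 0.0816
   mask 420 [ 0.4365 -0.135 ] yaw 39.7 overall 0.1476
long [ 0.4942 -0.3811  0.013 ] len 0.1146 yaw -44.7 tip dist 0.0935
   mask 450 [ 0.4945 -0.379 ] yaw -46.4 overall 0.169
vial~ [ 0.52828593 -0.23610983  0.03      ]
beaker~ [0.3888246  0.14357893 0.02      ] weight [ 0.54626231 -0.03145291  0.03      ]
```

Run:
```python
from h import *
L=np.array([[-82,-78,8],[-82,138,8],[130,-78,8],[22,76,38],[22,-76,38],[-22,76,38],[-22,-76,38]])/1e3
uv=np.array([[572,568],[62,512],[633,85],[228,273],[588,313],[212,378],[572,414]])/6+[108,128]
h,e=fit(L,uv,[.57,.2,0]);print("heater",h.round(4),e)
# side view (view px *0.64): plate corners & saddle ends
uv=np.array([[411,391],[343,515],[377,364],[345,358],[299,432],[371,371],[326,443]])*.64
Ls=np.array([[-82,-78,8],[-82,138,8],[-22,-76,38],[22,-76,38],[22,76,38],[-22,-76,38],[-22,76,38]])/1e3
k=[0,1,3,4,5,6]
h2,e=fit(Ls[k],uv[k],h,"side");print("side",h2.round(4),e)
for n,p,b in(("short",(.6075,-.122),36),("middle",(.437,-.135),48),("long",(.4945,-.38),60)):print(n,proj([[*p,.012]],"side")/.64)
kp=np.array([[86,408],[110,238]])/6+[108,128]
R=np.array([[np.cos(h[2]),np.sin(h[2])],[-np.sin(h[2]),np.cos(h[2])]])
for z in(.065,.07,.075): print(z,[(R@(ray(u,z)[:2]-h[:2])).round(4) for u in kp])
print("slots",place(h,[[0,.048,.032],[0,0,.032],[0,-.048,.032],[-.045,.114,.07],[.025,.114,.07]]).round(4))
```

```text
heater [ 0.541  0.175 -0.095] [[0.4, 0.4], [0.3, 0.1], [0.2, 0.3], [0.1, 0.2], [0.0, 0.1], [0.1, 0.2], [0.4, 0.3]]
side [ 0.54    0.1801 -0.0881] [[0.3, 0.4], [1.1, 0.1], [1.2, 0.9], [2.7, 1.6], [1.6, 3.5], [1.2, 1.8]]
short [[367.24548886 270.99901006]]
middle [[461.91312844 286.57566155]]
long [[463.93493898 205.0619464 ]]
0.065 [array([-0.0436,  0.1159]), array([0.0269, 0.1177])]
0.07 [array([-0.0441,  0.1142]), array([0.0259, 0.1159])]
0.075 [array([-0.0447,  0.1124]), array([0.025 , 0.1142])]
slots [[0.5455 0.2228 0.032 ]
 [0.541  0.175  0.032 ]
 [0.5364 0.1272 0.032 ]
 [0.507  0.2928 0.07  ]
 [0.5766 0.2861 0.07  ]]
```

The top fit of the heater is good (under 0.5 px): (0.541, 0.175), yaw −5.4°. The column lengths confirm which is which. I'll write a move calculator that works from the measured pose.

```bash
cat > mv.py <<'E'
import sys,numpy as np
from bench import read_state
from scipy.spatial.transform import Rotation as Rn
# args: x,y,z,yawdeg ...  prints dp (share of 250 mm) and spin for each target, from the present pose
s=read_state();R=Rn.from_quat(s["eef_rot"]).as_matrix();yaw=np.degrees(np.arctan2(R[1,0],R[0,0]))
print("t",s["time"],"pos",s["ee_pos"].round(4),"yaw",yaw.round(2),"tilt z",R[:,2].round(3),"w",round(s["width"],4),"F",s["ft_force"].round(1),"grip",round(s["grip_force"],1),"j7",s["joint_positions"][6].round(2))
for a in sys.argv[1:]:
    x,y,z,w=map(float,a.split(","));d=R.T@(np.array([x,y,z])-s["ee_pos"]);sp=-((w-yaw+180)%360-180)/180
    print(a,"dp",(d/.25).round(4),"spin",round(sp,4),"rows>=",int(np.ceil(max(np.linalg.norm(d)/.05,abs(sp)*180/8.59))))
E
python3 mv.py .4945,-.380,.12,134 .4945,-.380,.003,134
```

```text
t 0.1 pos [ 0.2766 -0.5601  0.2218] yaw 26.29 tilt z [-0.001  0.001 -1.   ] w 0.0868 F [-0.4  0.8  0.5] grip 0.0 j7 -0.09
.4945,-.380,.12,134 dp [ 1.1004 -0.2593  0.4075] spin -0.5984 rows>= 13
.4945,-.380,.003,134 dp [ 1.1004 -0.2587  0.8755] spin -0.5984 rows>= 13
```

>>> {"name": "carry_out", "arguments": {
  "deltas": [
    {"hand":87,"dp":[0.98,-0.26,0.1],"spin":-0.3},
    {"hand":87,"dp":[0.98,-0.26,0.1],"spin":-0.598},
    {"hand":87,"dp":[0.98,-0.26,0.3],"spin":-0.598},
    {"hand":87,"dp":[0.98,-0.26,0.3],"spin":-0.598},
    {"hand":87,"dp":[0.98,-0.26,0.3],"spin":-0.598},
    {"hand":87,"dp":[0.98,-0.26,0.3],"spin":-0.598},
    {"hand":87,"dp":[0.98,-0.26,0.3],"spin":-0.598},
    {"hand":87,"dp":[0.98,-0.26,0.3],"spin":-0.598},
    {"hand":87,"dp":[0.98,-0.26,0.3],"spin":-0.598},
    {"hand":87,"dp":[0.98,-0.26,0.3],"spin":-0.598},
    {"hand":87,"dp":[0.98,-0.26,0.3],"spin":-0.598},
    {"hand":87,"dp":[0.98,-0.26,0.3],"spin":-0.598},
    {"hand":87,"dp":[0.98,-0.26,0.3],"spin":-0.598},
    {"hand":87,"dp":[0.98,-0.26,0.3],"spin":-0.598},
    {"hand":87,"dp":[0.98,-0.26,0.3],"spin":-0.598},
    {"hand":87,"dp":[0.98,-0.26,0.3],"spin":-0.598}
  ],
  "force": 35
}}

```text
time: 1.7
ee_pos: [0.4677, -0.3936, 0.1474]
eef_rot: [0.392, 0.92, 0.0, -0.0]
ft_force: [-0.4, -0.1, 0.3]
width: 0.087
grip_force: 0.0
```

```bash
python3 mv.py .4945,-.380,.06,134 .4945,-.380,.003,134
python3 - <<'E'
from bench import *
import cv2
cv2.imwrite("pics/w1.png",cv2.resize(camera("wrist")[:,:,::-1],(768,576)))
E
```

```text
t 1.7 pos [ 0.4677 -0.3936  0.1474] yaw 133.81 tilt z [-0.  0. -1.] w 0.087 F [-0.4 -0.1  0.3] grip 0.0 j7 1.26
.4945,-.380,.06,134 dp [-0.0353  0.115   0.3497] spin -0.001 rows>= 2
.4945,-.380,.003,134 dp [-0.0353  0.115   0.5777] spin -0.001 rows>= 3
```

View pics/w1.png

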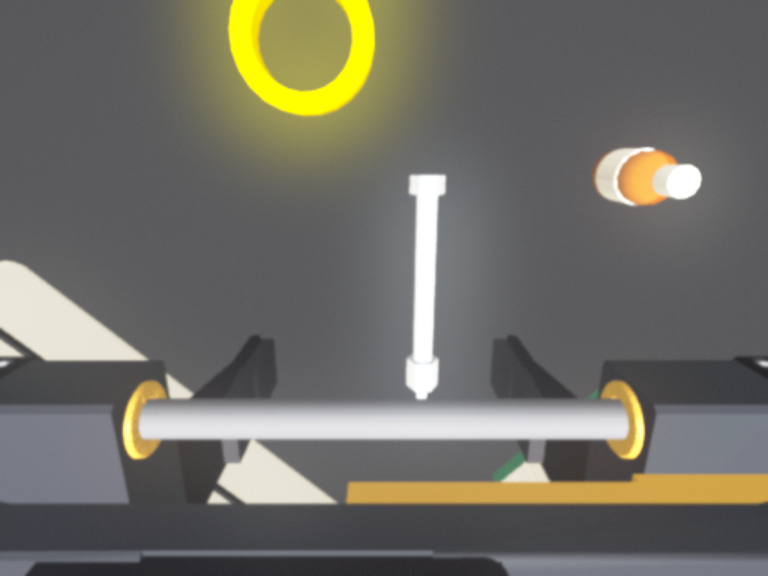

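The wrist view shows the long column almost upright in the image, with its bare tube from (427,195) at the outlet end to (423,358) at the inlet nut. The vial and tape are well clear. I'll check its position from this camera.

```bash
cat > wr.py <<'E'
import sys,numpy as np
from bench import *
from scipy.spatial.transform import Rotation as Rn
# u,v (view px, 1.5x) outlet and inlet junction, z
def wray(u,v,z,s):
    c=get_calibration("wrist");M=c["mount"];R=Rn.from_quat(s["eef_rot"]).as_matrix()
    d=R@M[:3,:3]@[(u-c["cx"])/c["fx"],(v-c["cy"])/c["fy"],1];o=s["ee_pos"]+R@M[:3,3]
    return o+d*(z-o[2])/d[2]
if __name__=="__main__":
    a=list(map(float,sys.argv[1:]));s=read_state();z=a[4]
    B,A=[wray(a[i]/1.5,a[i+1]/1.5,z,s) for i in(0,2)];d=A-B
    print("mid",((A+B)/2).round(4),"len",np.linalg.norm(d).round(4),"yaw",np.degrees(np.arctan2(d[1],d[0])).round(2))
E
python3 wr.py 427 195 423 358 .015
```

```text
mid [ 0.4932 -0.3791  0.015 ] len 0.1174 yaw -45.99
```

>>> {"name": "carry_out", "arguments": {
  "deltas": [
    {"hand":87,"dp":[-0.035,0.115,0.1],"spin":0},
    {"hand":87,"dp":[-0.035,0.115,0.3],"spin":0},
    {"hand":87,"dp":[-0.035,0.115,0.45],"spin":0},
    {"hand":87,"dp":[-0.035,0.115,0.54],"spin":0},
    {"hand":87,"dp":[-0.035,0.115,0.573],"spin":0},
    {"hand":60,"dp":[-0.035,0.115,0.573],"spin":0},
    {"hand":30,"dp":[-0.035,0.115,0.573],"spin":0},
    {"hand":10,"dp":[-0.035,0.115,0.573],"spin":0},
    {"hand":10,"dp":[-0.035,0.115,0.573],"spin":0},
    {"hand":10,"dp":[-0.035,0.115,0.573],"spin":0},
    {"hand":10,"dp":[-0.035,0.115,0.573],"spin":0},
    {"hand":10,"dp":[-0.035,0.115,0.573],"spin":0}
  ],
  "force": 35
}}

```text
time: 2.95
ee_pos: [0.4945, -0.38, 0.0045]
eef_rot: [0.391, 0.92, -0.0, 0.0]
ft_force: [-0.1, 0.5, 1.0]
width: 0.0392
grip_force: 0.0
```

```bash
python3 mv.py
```

```text
t 2.95 pos [ 0.4945 -0.38    0.0045] yaw 133.92 tilt z [ 0. -0. -1.] w 0.0392 F [-0.1  0.5  1. ] grip 0.0 j7 1.16
```

>>> {"name": "carry_out", "arguments": {
  "deltas": [
    {"hand":8,"dp":[0,0,0],"spin":0},
    {"hand":8,"dp":[0,0,0],"spin":0},
    {"hand":8,"dp":[0,0,0],"spin":0},
    {"hand":8,"dp":[0,0,0],"spin":0},
    {"hand":8,"dp":[0,0,0],"spin":0},
    {"hand":8,"dp":[0,0,0],"spin":0},
    {"hand":8,"dp":[0,0,0],"spin":0}
  ]
}}

```text
time: 3.65
ee_pos: [0.4945, -0.3799, 0.0043]
eef_rot: [0.391, 0.92, 0.0, 0.0]
ft_force: [0.2, 0.2, 0.0]
width: 0.0132
grip_force: 35.0
```

```bash
python3 mv.py .4945,-.380,.18,134
```

```text
t 3.65 pos [ 0.4945 -0.3799  0.0043] yaw 133.93 tilt z [ 0. -0. -1.] w 0.0132 F [0.2 0.2 0. ] grip 35.0 j7 1.16
.4945,-.380,.18,134 dp [-3.000e-04 -1.000e-04 -7.028e-01] spin -0.0004 rows>= 4
```

>>> {"name": "carry_out", "arguments": {
  "deltas": [
    {"hand":8,"dp":[0,0,-0.05],"spin":0},
    {"hand":8,"dp":[0,0,-0.2],"spin":0},
    {"hand":8,"dp":[0,0,-0.36],"spin":0},
    {"hand":8,"dp":[0,0,-0.5],"spin":0},
    {"hand":8,"dp":[0.05,0.06,-0.6],"spin":0},
    {"hand":8,"dp":[0.14,0.16,-0.6],"spin":0},
    {"hand":8,"dp":[0.25,0.29,-0.6],"spin":-0.03},
    {"hand":8,"dp":[0.36,0.41,-0.6],"spin":-0.06},
    {"hand":8,"dp":[0.47,0.53,-0.6],"spin":-0.1},
    {"hand":8,"dp":[0.58,0.66,-0.6],"spin":-0.14},
    {"hand":8,"dp":[0.68,0.78,-0.6],"spin":-0.18},
    {"hand":8,"dp":[0.76,0.87,-0.6],"spin":-0.21},
    {"hand":8,"dp":[0.8,0.91,-0.6],"spin":-0.226},
    {"hand":8,"dp":[0.8,0.91,-0.6],"spin":-0.226}
  ]
}}

```text
time: 5.05
ee_pos: [0.5197, -0.0764, 0.155]
eef_rot: [0.045, 0.999, -0.0, 0.0]
ft_force: [-1.0, -0.5, -1.2]
width: 0.0131
grip_force: 35.0
```

```bash
python3 mv.py .5455,.2228,.15,174.56 .5455,.2228,.06,174.56 .5455,.2228,.0255,174.56
```

```text
t 5.05 pos [ 0.5197 -0.0764  0.155 ] yaw 174.81 tilt z [ 0.001 -0.    -1.   ] w 0.0131 F [-1.  -0.5 -1.2] grip 35.0 j7 1.4
.5455,.2228,.15,174.56 dp [0.0057 1.2012 0.0198] spin 0.0014 rows>= 7
.5455,.2228,.06,174.56 dp [0.006  1.2013 0.3798] spin 0.0014 rows>= 7
.5455,.2228,.0255,174.56 dp [0.0061 1.2013 0.5178] spin 0.0014 rows>= 7
```

>>> {"name": "carry_out", "arguments": {
  "deltas": [
    {"hand":8,"dp":[0,0.06,0],"spin":0},
    {"hand":8,"dp":[0,0.18,0],"spin":0},
    {"hand":8,"dp":[0,0.34,0],"spin":0},
    {"hand":8,"dp":[0,0.5,0],"spin":0},
    {"hand":8,"dp":[0.005,0.66,0],"spin":0},
    {"hand":8,"dp":[0.005,0.8,0],"spin":0},
    {"hand":8,"dp":[0.005,0.9,0],"spin":0},
    {"hand":8,"dp":[0.005,0.95,0],"spin":0},
    {"hand":8,"dp":[0.005,0.95,0],"spin":0}
  ]
}}

```text
time: 5.95
ee_pos: [0.5409, 0.1585, 0.1542]
eef_rot: [0.047, 0.999, 0.0, -0.0]
ft_force: [-0.5, 0.3, -0.9]
width: 0.0125
grip_force: 35.0
```

```bash
python3 mv.py .5455,.2228,.15,174.56 .5455,.2228,.06,174.56 .5455,.2228,.0265,174.56;  python3 - <<'E'
from bench import *
import cv2
cv2.imwrite("pics/w2.png",cv2.resize(camera("wrist")[:,:,::-1],(768,576)))
E
```

```text
t 5.95 pos [0.5409 0.1585 0.1542] yaw 174.59 tilt z [-0.  0. -1.] w 0.0125 F [-0.5  0.3 -0.9] grip 35.0 j7 0.9
.5455,.2228,.15,174.56 dp [0.006  0.2576 0.017 ] spin 0.0002 rows>= 2
.5455,.2228,.06,174.56 dp [0.006  0.2576 0.377 ] spin 0.0002 rows>= 3
.5455,.2228,.0265,174.56 dp [0.0059 0.2576 0.511 ] spin 0.0002 rows>= 3
```

View pics/w2.png

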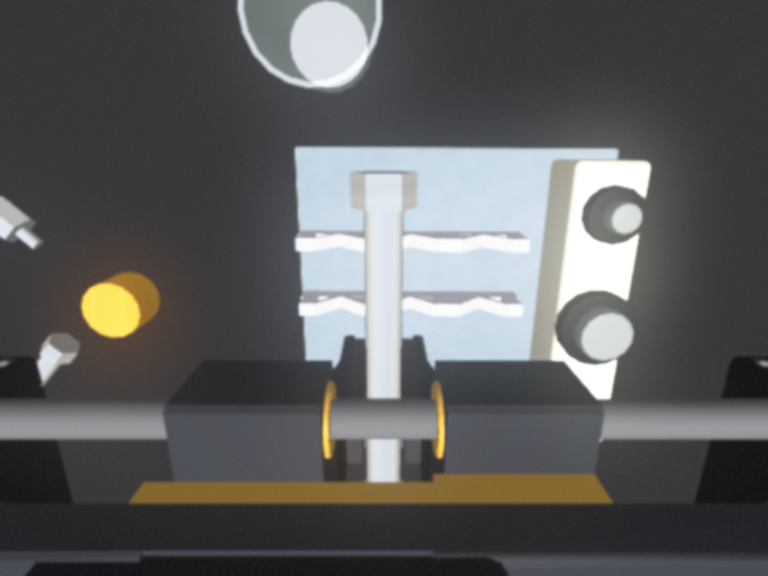

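The column is held square. The bar tops run from (297,243) to (528,244) and from (302,309) to (521,309). I'll check the heater pose against these.

```bash
python3 wr.py 528 244 297 243 .038;python3 wr.py 521 309 302 309 .038
python3 - <<'E'
from h import *
print(place([.541,.175,-.095],[[-.022,0,.038],[.022,0,.038]]))
E
```

```text
mid [0.5197 0.1768 0.038 ] len 0.1473 yaw -95.8
mid [0.5639 0.1727 0.038 ] len 0.1461 yaw -95.54
[[0.5190992  0.17708686 0.038     ]
 [0.5629008  0.17291314 0.038     ]]
```

Both cameras agree on the heater to about 1 mm, so I'll lower the long column into its place.

>>> {"name": "carry_out", "arguments": {
  "deltas": [
    {"hand":8,"dp":[0.003,0.1,0],"spin":0},
    {"hand":8,"dp":[0.006,0.22,0.02],"spin":0},
    {"hand":8,"dp":[0.006,0.258,0.12],"spin":0},
    {"hand":8,"dp":[0.006,0.258,0.24],"spin":0},
    {"hand":8,"dp":[0.006,0.258,0.34],"spin":0},
    {"hand":8,"dp":[0.006,0.258,0.42],"spin":0},
    {"hand":8,"dp":[0.006,0.258,0.46],"spin":0},
    {"hand":8,"dp":[0.006,0.258,0.48],"spin":0},
    {"hand":8,"dp":[0.006,0.258,0.495],"spin":0},
    {"hand":8,"dp":[0.006,0.258,0.503],"spin":0},
    {"hand":8,"dp":[0.006,0.258,0.503],"spin":0},
    {"hand":8,"dp":[0.006,0.258,0.503],"spin":0}
  ]
}}

```text
time: 7.2
ee_pos: [0.5455, 0.2229, 0.0291]
eef_rot: [0.047, 0.999, 0.0, 0.0]
ft_force: [0.0, -0.7, -2.0]
width: 0.013
grip_force: 35.0
```

```bash
python3 mv.py .5455,.2228,.0265,174.56 .5455,.2228,.0255,174.56
```

```text
t 7.2 pos [0.5455 0.2229 0.0291] yaw 174.61 tilt z [ 0.001  0.    -1.   ] w 0.013 F [ 0.  -0.7 -2. ] grip 35.0 j7 0.69
.5455,.2228,.0265,174.56 dp [ 0.0001 -0.0005  0.0105] spin 0.0003 rows>= 1
.5455,.2228,.0255,174.56 dp [ 0.0001 -0.0005  0.0145] spin 0.0003 rows>= 1
```

>>> {"name": "carry_out", "arguments": {
  "deltas": [
    {"hand":8,"dp":[0,0,0.004],"spin":0},
    {"hand":8,"dp":[0,0,0.008],"spin":0},
    {"hand":8,"dp":[0,0,0.012],"spin":0},
    {"hand":8,"dp":[0,0,0.012],"spin":0}
  ]
}}

```text
time: 7.6
ee_pos: [0.5459, 0.2242, 0.0266]
eef_rot: [0.047, 0.999, 0.001, 0.001]
ft_force: [-0.6, 1.8, 5.5]
width: 0.0129
grip_force: 35.0
```

Contact shows as 5.5 N upward, with the notch centring the tube by +1.3 mm in y. I'll release and lift.

>>> {"name": "carry_out", "arguments": {
  "deltas": [
    {"hand":20,"dp":[0,0,0.012],"spin":0},
    {"hand":32,"dp":[0,0,0.012],"spin":0},
    {"hand":32,"dp":[0,0,0.012],"spin":0},
    {"hand":32,"dp":[0,0,0.012],"spin":0},
    {"hand":32,"dp":[0,0,-0.02],"spin":0},
    {"hand":32,"dp":[0,0,-0.1],"spin":0},
    {"hand":32,"dp":[0,0,-0.25],"spin":0},
    {"hand":40,"dp":[0,0,-0.4],"spin":0},
    {"hand":60,"dp":[0,0,-0.5],"spin":0},
    {"hand":87,"dp":[0,-0.1,-0.5],"spin":0},
    {"hand":87,"dp":[0,-0.3,-0.5],"spin":0.03},
    {"hand":87,"dp":[0,-0.5,-0.5],"spin":0.06},
    {"hand":87,"dp":[0,-0.7,-0.5],"spin":0.1},
    {"hand":87,"dp":[0,-0.9,-0.5],"spin":0.14},
    {"hand":87,"dp":[0,-0.98,-0.5],"spin":0.18},
    {"hand":87,"dp":[0,-0.98,-0.5],"spin":0.22}
  ]
}}

```text
time: 9.2
ee_pos: [0.5219, -0.0256, 0.1511]
eef_rot: [0.388, 0.922, -0.001, 0.0]
ft_force: [0.1, 0.2, -0.1]
width: 0.0859
grip_force: 0.0
```

```bash
python3 mv.py .6075,-.122,.12,131.7 .6075,-.122,.003,131.7
python3 - <<'E'
from bench import *
import cv2
im=camera("top")[:,:,::-1]
a=cv2.resize(im[120:230,100:220],(480,440),interpolation=cv2.INTER_CUBIC)
w=cv2.resize(camera("wrist")[:,:,::-1],(768,576));cv2.imwrite("pics/w3.png",w)
cv2.imwrite("pics/t3.png",a)
E
```

```text
t 9.2 pos [ 0.5219 -0.0256  0.1511] yaw 134.35 tilt z [ 0.    -0.002 -1.   ] w 0.0859 F [ 0.1  0.2 -0.1] grip 0.0 j7 0.61
.6075,-.122,.12,131.7 dp [-0.515  -0.0245  0.1251] spin 0.0147 rows>= 3
.6075,-.122,.003,131.7 dp [-0.5143 -0.024   0.5931] spin 0.0147 rows>= 4
```

View pics/t3.png

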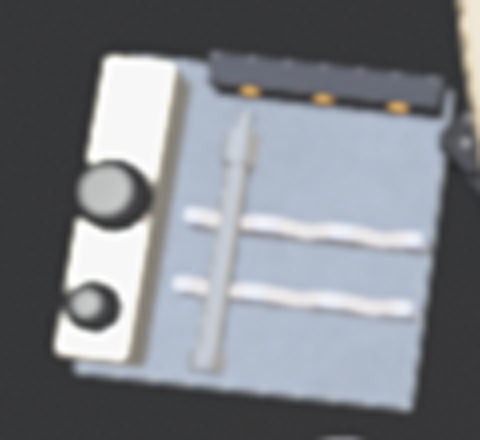

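The long column lies in its place, with its nipple tip at (243,115) just short of the brass port. The short column is next.

>>> {"name": "carry_out", "arguments": {
  "deltas": [
    {"hand":87,"dp":[-0.12,-0.01,0],"spin":0.014},
    {"hand":87,"dp":[-0.3,-0.02,0],"spin":0.014},
    {"hand":87,"dp":[-0.45,-0.024,0.05],"spin":0.014},
    {"hand":87,"dp":[-0.514,-0.024,0.15],"spin":0.014},
    {"hand":87,"dp":[-0.514,-0.024,0.3],"spin":0.014},
    {"hand":70,"dp":[-0.514,-0.024,0.45],"spin":0.014},
    {"hand":60,"dp":[-0.514,-0.024,0.55],"spin":0.014},
    {"hand":40,"dp":[-0.514,-0.024,0.588],"spin":0.014},
    {"hand":8,"dp":[-0.514,-0.024,0.588],"spin":0.014},
    {"hand":8,"dp":[-0.514,-0.024,0.588],"spin":0.014},
    {"hand":8,"dp":[-0.514,-0.024,0.588],"spin":0.014},
    {"hand":8,"dp":[-0.514,-0.024,0.588],"spin":0.014},
    {"hand":8,"dp":[-0.514,-0.024,0.588],"spin":0.014},
    {"hand":8,"dp":[-0.514,-0.024,0.588],"spin":0.014},
    {"hand":8,"dp":[-0.514,-0.024,0.588],"spin":0.014},
    {"hand":8,"dp":[-0.514,-0.024,0.588],"spin":0.014},
    {"hand":8,"dp":[-0.514,-0.024,0.588],"spin":0.014},
    {"hand":8,"dp":[-0.514,-0.024,0.588],"spin":0.014},
    {"hand":8,"dp":[-0.514,-0.024,0.588],"spin":0.014}
  ]
}}

```text
time: 11.2
ee_pos: [0.6088, -0.1165, 0.0037]
eef_rot: [0.403, 0.915, -0.0, 0.0]
ft_force: [-1.9, -2.0, 3.6]
width: 0.013
grip_force: 34.9
```

```bash
python3 mv.py .5365,.128,.15,174.56 .5365,.128,.06,174.56
```

```text
t 11.2 pos [ 0.6088 -0.1165  0.0037] yaw 132.47 tilt z [-0. -0. -1.] w 0.013 F [-1.9 -2.   3.6] grip 34.9 j7 0.61
.5365,.128,.15,174.56 dp [ 0.9165  0.4468 -0.5856] spin -0.2338 rows>= 6
.5365,.128,.06,174.56 dp [ 0.9166  0.4468 -0.2256] spin -0.2338 rows>= 6
```

>>> {"name": "carry_out", "arguments": {
  "deltas": [
    {"hand":8,"dp":[0,0,-0.05],"spin":0},
    {"hand":8,"dp":[0,0,-0.18],"spin":0},
    {"hand":8,"dp":[0,0,-0.34],"spin":0},
    {"hand":8,"dp":[0,0,-0.48],"spin":0},
    {"hand":8,"dp":[0.05,0.03,-0.58],"spin":-0.02},
    {"hand":8,"dp":[0.16,0.08,-0.58],"spin":-0.05},
    {"hand":8,"dp":[0.3,0.15,-0.58],"spin":-0.08},
    {"hand":8,"dp":[0.45,0.22,-0.58],"spin":-0.12},
    {"hand":8,"dp":[0.6,0.29,-0.58],"spin":-0.16},
    {"hand":8,"dp":[0.75,0.36,-0.58],"spin":-0.2},
    {"hand":8,"dp":[0.86,0.42,-0.58],"spin":-0.225},
    {"hand":8,"dp":[0.92,0.447,-0.58],"spin":-0.234},
    {"hand":8,"dp":[0.92,0.447,-0.58],"spin":-0.234},
    {"hand":8,"dp":[0.92,0.447,-0.58],"spin":-0.234},
    {"hand":8,"dp":[0.92,0.447,-0.58],"spin":-0.234}
  ]
}}

```text
time: 12.7
ee_pos: [0.5365, 0.127, 0.1484]
eef_rot: [0.049, 0.999, -0.0, 0.0]
ft_force: [-0.6, 0.4, -1.6]
width: 0.0127
grip_force: 34.9
```

```bash
python3 mv.py .5335,.1287,.15,174.56 .5335,.1287,.06,174.56 .5335,.1287,.026,174.56;  python3 - <<'E'
from bench import *
import cv2
cv2.imwrite("pics/w4.png",cv2.resize(camera("wrist")[:,:,::-1],(768,576)))
E
```

```text
t 12.7 pos [0.5365 0.127  0.1484] yaw 174.4 tilt z [-0.    -0.001 -1.   ] w 0.0127 F [-0.6  0.4 -1.6] grip 34.9 j7 0.95
.5335,.1287,.15,174.56 dp [ 0.0127  0.0058 -0.0062] spin -0.0009 rows>= 1
.5335,.1287,.06,174.56 dp [0.0127 0.006  0.3538] spin -0.0009 rows>= 2
.5335,.1287,.026,174.56 dp [0.0128 0.0061 0.4898] spin -0.0009 rows>= 3
```

View pics/w4.png

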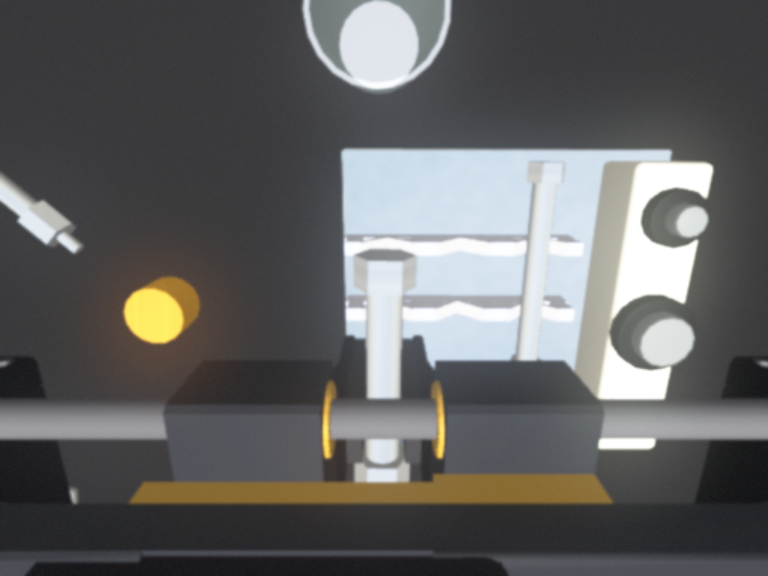

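The short column is held by its middle, with the outlet nut edge at (384,291) and the inlet nut edge at (383,463).

```bash
python3 wr.py 384 291 383 463 .158;python3 wr.py 384 291 383 463 .163
```

```text
mid [0.5417 0.1257 0.158 ] len 0.0743 yaw -5.95
mid [0.5389 0.1259 0.163 ] len 0.0718 yaw -5.95
```

>>> {"name": "carry_out", "arguments": {
  "deltas": [
    {"hand":8,"dp":[0.012,0.006,0.06],"spin":0},
    {"hand":8,"dp":[0.012,0.006,0.18],"spin":0},
    {"hand":8,"dp":[0.012,0.006,0.3],"spin":0},
    {"hand":8,"dp":[0.012,0.006,0.39],"spin":0},
    {"hand":8,"dp":[0.012,0.006,0.44],"spin":0},
    {"hand":8,"dp":[0.012,0.006,0.46],"spin":0},
    {"hand":8,"dp":[0.012,0.006,0.47],"spin":0},
    {"hand":8,"dp":[0.012,0.006,0.478],"spin":0},
    {"hand":8,"dp":[0.012,0.006,0.484],"spin":0},
    {"hand":8,"dp":[0.012,0.006,0.488],"spin":0},
    {"hand":8,"dp":[0.012,0.006,0.488],"spin":0},
    {"hand":8,"dp":[0.012,0.006,0.488],"spin":0}
  ]
}}

```text
time: 13.95
ee_pos: [0.5333, 0.1307, 0.0268]
eef_rot: [0.047, 0.999, -0.0, 0.0]
ft_force: [0.4, 0.6, -0.7]
width: 0.0132
grip_force: 34.9
```

>>> {"name": "carry_out", "arguments": {
  "deltas": [
    {"hand":8,"dp":[0,0,0.003],"spin":0},
    {"hand":8,"dp":[0,0,0.006],"spin":0},
    {"hand":8,"dp":[0,0,0.006],"spin":0}
  ]
}}

```text
time: 14.25
ee_pos: [0.5335, 0.1303, 0.0261]
eef_rot: [0.047, 0.999, -0.001, 0.0]
ft_force: [-3.5, -3.0, 12.1]
width: 0.0129
grip_force: 34.9
```

>>> {"name": "carry_out", "arguments": {
  "deltas": [
    {"hand":20,"dp":[0,0,0.006],"spin":0},
    {"hand":32,"dp":[0,0,0.006],"spin":0},
    {"hand":32,"dp":[0,0,0.006],"spin":0},
    {"hand":32,"dp":[0,0,0.006],"spin":0},
    {"hand":32,"dp":[0,0,-0.02],"spin":0},
    {"hand":32,"dp":[0,0,-0.1],"spin":0},
    {"hand":32,"dp":[0,0,-0.25],"spin":0},
    {"hand":40,"dp":[0,0,-0.4],"spin":0},
    {"hand":60,"dp":[0,0,-0.5],"spin":0},
    {"hand":70,"dp":[0.03,-0.1,-0.5],"spin":0.04},
    {"hand":70,"dp":[0.1,-0.3,-0.5],"spin":0.08},
    {"hand":70,"dp":[0.15,-0.5,-0.5],"spin":0.12},
    {"hand":70,"dp":[0.2,-0.7,-0.5],"spin":0.16},
    {"hand":70,"dp":[0.25,-0.88,-0.5],"spin":0.2},
    {"hand":70,"dp":[0.28,-0.97,-0.5],"spin":0.25},
    {"hand":70,"dp":[0.28,-0.97,-0.5],"spin":0.3},
    {"hand":70,"dp":[0.28,-0.97,-0.5],"spin":0.34}
  ]
}}

```text
time: 15.95
ee_pos: [0.4403, -0.105, 0.1506]
eef_rot: [0.552, 0.834, -0.0, 0.0]
ft_force: [-0.6, -0.0, -0.2]
width: 0.0699
grip_force: 0.0
```

>>> {"name": "carry_out", "arguments": {
  "deltas": [
    {"hand":70,"dp":[0,0,0],"spin":0.4},
    {"hand":70,"dp":[0,0,0],"spin":0.4},
    {"hand":70,"dp":[0,0,0],"spin":0.4},
    {"hand":70,"dp":[0,0,0],"spin":0.4},
    {"hand":70,"dp":[0,0,0],"spin":0.4},
    {"hand":70,"dp":[0,0,0],"spin":0.4},
    {"hand":70,"dp":[0,0,0],"spin":0.4},
    {"hand":70,"dp":[0,0,0],"spin":0.4},
    {"hand":70,"dp":[0,0,0],"spin":0.4},
    {"hand":70,"dp":[0,0,0],"spin":0.4},
    {"hand":70,"dp":[0,0,0],"spin":0.4}
  ]
}}

```text
time: 17.05
ee_pos: [0.4406, -0.104, 0.1503]
eef_rot: [0.935, 0.355, 0.0, 0.0]
ft_force: [0.3, -0.4, -0.4]
width: 0.0701
grip_force: 0.0
```

```bash
python3 mv.py .437,-.135,.12,40 .437,-.135,.0035,40;python3 - <<'E'
from bench import *
import cv2
im=camera("top")[:,:,::-1]
cv2.imwrite("pics/t5.png",cv2.resize(im[120:240,100:330],(800,417),interpolation=cv2.INTER_CUBIC))
E
```

```text
t 17.05 pos [ 0.4406 -0.104   0.1503] yaw 41.55 tilt z [ 0. -0. -1.] w 0.0701 F [ 0.3 -0.4 -0.4] grip 0.0 j7 -0.73
.437,-.135,.12,40 dp [-0.0931  0.0831  0.1214] spin 0.0086 rows>= 1
.437,-.135,.0035,40 dp [-0.0931  0.0829  0.5874] spin 0.0086 rows>= 4
```

View pics/t5.png

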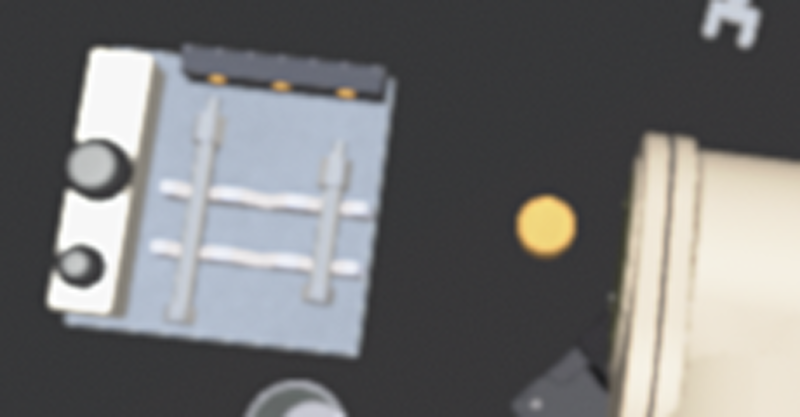

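The long and short columns both lie square in their places. Now I'll grasp the middle column.

>>> {"name": "carry_out", "arguments": {
  "deltas": [
    {"hand":70,"dp":[-0.05,0.04,0],"spin":0.008},
    {"hand":70,"dp":[-0.093,0.083,0.05],"spin":0.008},
    {"hand":70,"dp":[-0.093,0.083,0.16],"spin":0.008},
    {"hand":70,"dp":[-0.093,0.083,0.3],"spin":0.008},
    {"hand":70,"dp":[-0.093,0.083,0.44],"spin":0.008},
    {"hand":60,"dp":[-0.093,0.083,0.54],"spin":0.008},
    {"hand":50,"dp":[-0.093,0.083,0.583],"spin":0.008},
    {"hand":40,"dp":[-0.093,0.083,0.583],"spin":0.008},
    {"hand":8,"dp":[-0.093,0.083,0.583],"spin":0.008},
    {"hand":8,"dp":[-0.093,0.083,0.583],"spin":0.008},
    {"hand":8,"dp":[-0.093,0.083,0.583],"spin":0.008},
    {"hand":8,"dp":[-0.093,0.083,0.583],"spin":0.008},
    {"hand":8,"dp":[-0.093,0.083,0.583],"spin":0.008},
    {"hand":8,"dp":[-0.093,0.083,0.583],"spin":0.008},
    {"hand":8,"dp":[-0.093,0.083,0.583],"spin":0.008},
    {"hand":8,"dp":[-0.093,0.083,0.583],"spin":0.008}
  ]
}}

```text
time: 18.7
ee_pos: [0.437, -0.1352, 0.0046]
eef_rot: [0.94, 0.342, 0.0, 0.0]
ft_force: [-1.9, 0.7, 6.2]
width: 0.0128
grip_force: 35.0
```

```bash
python3 mv.py .541,.1767,.15,-5.44
```

```text
t 18.7 pos [ 0.437  -0.1352  0.0046] yaw 39.97 tilt z [ 0. -0. -1.] w 0.0128 F [-1.9  0.7  6.2] grip 35.0 j7 -0.84
.541,.1767,.15,-5.44 dp [ 1.1202 -0.6885 -0.5819] spin 0.2523 rows>= 8
```

>>> {"name": "carry_out", "arguments": {
  "deltas": [
    {"hand":8,"dp":[0,0,-0.05],"spin":0},
    {"hand":8,"dp":[0,0,-0.18],"spin":0},
    {"hand":8,"dp":[0,0,-0.34],"spin":0},
    {"hand":8,"dp":[0,0,-0.48],"spin":0},
    {"hand":8,"dp":[0.05,-0.03,-0.58],"spin":0.02},
    {"hand":8,"dp":[0.16,-0.1,-0.58],"spin":0.05},
    {"hand":8,"dp":[0.3,-0.18,-0.58],"spin":0.08},
    {"hand":8,"dp":[0.45,-0.28,-0.58],"spin":0.12},
    {"hand":8,"dp":[0.6,-0.37,-0.58],"spin":0.16},
    {"hand":8,"dp":[0.75,-0.46,-0.58],"spin":0.2},
    {"hand":8,"dp":[0.87,-0.54,-0.58],"spin":0.235},
    {"hand":8,"dp":[0.96,-0.59,-0.58],"spin":0.252},
    {"hand":8,"dp":[0.96,-0.59,-0.58],"spin":0.252},
    {"hand":8,"dp":[0.96,-0.59,-0.58],"spin":0.252},
    {"hand":8,"dp":[0.96,-0.59,-0.58],"spin":0.252}
  ]
}}

```text
time: 20.2
ee_pos: [0.5259, 0.1308, 0.1494]
eef_rot: [0.999, -0.047, -0.0, 0.0]
ft_force: [0.4, 0.2, -1.1]
width: 0.013
grip_force: 35.0
```

```bash
python3 mv.py .541,.1767,.15,-5.44 .541,.1767,.0265,-5.44
```

```text
t 20.2 pos [0.5259 0.1308 0.1494] yaw -5.43 tilt z [-0.    -0.001 -1.   ] w 0.013 F [ 0.4  0.2 -1.1] grip 35.0 j7 -2.15
.541,.1767,.15,-5.44 dp [ 0.0428 -0.1883 -0.0024] spin 0.0001 rows>= 1
.541,.1767,.0265,-5.44 dp [ 0.0428 -0.1888  0.4916] spin 0.0001 rows>= 3
```

>>> {"name": "carry_out", "arguments": {
  "deltas": [
    {"hand":8,"dp":[0.02,-0.08,0],"spin":0},
    {"hand":8,"dp":[0.043,-0.16,0],"spin":0},
    {"hand":8,"dp":[0.043,-0.189,0.06],"spin":0},
    {"hand":8,"dp":[0.043,-0.189,0.16],"spin":0},
    {"hand":8,"dp":[0.043,-0.189,0.28],"spin":0},
    {"hand":8,"dp":[0.043,-0.189,0.38],"spin":0},
    {"hand":8,"dp":[0.043,-0.189,0.44],"spin":0},
    {"hand":8,"dp":[0.043,-0.189,0.46],"spin":0},
    {"hand":8,"dp":[0.043,-0.189,0.472],"spin":0},
    {"hand":8,"dp":[0.043,-0.189,0.48],"spin":0},
    {"hand":8,"dp":[0.043,-0.189,0.486],"spin":0},
    {"hand":8,"dp":[0.043,-0.189,0.49],"spin":0},
    {"hand":8,"dp":[0.043,-0.189,0.49],"spin":0}
  ]
}}

```text
time: 21.5
ee_pos: [0.5418, 0.1781, 0.0277]
eef_rot: [0.999, -0.047, 0.001, 0.0]
ft_force: [-1.5, -1.4, 5.0]
width: 0.0131
grip_force: 35.0
```

>>> {"name": "carry_out", "arguments": {
  "deltas": [
    {"hand":8,"dp":[0,0,0.003],"spin":0},
    {"hand":8,"dp":[0,0,0.003],"spin":0},
    {"hand":8,"dp":[0,0,0.003],"spin":0}
  ]
}}

```text
time: 21.8
ee_pos: [0.5419, 0.178, 0.0274]
eef_rot: [0.999, -0.047, 0.001, 0.0]
ft_force: [-3.8, -2.8, 11.7]
width: 0.013
grip_force: 35.0
```

>>> {"name": "carry_out", "arguments": {
  "deltas": [
    {"hand":20,"dp":[0,0,0.003],"spin":0},
    {"hand":32,"dp":[0,0,0.003],"spin":0},
    {"hand":32,"dp":[0,0,0.003],"spin":0},
    {"hand":32,"dp":[0,0,0.003],"spin":0},
    {"hand":32,"dp":[0,0,-0.02],"spin":0},
    {"hand":32,"dp":[0,0,-0.1],"spin":0},
    {"hand":32,"dp":[0,0,-0.25],"spin":0},
    {"hand":20,"dp":[0,0,-0.4],"spin":0},
    {"hand":0,"dp":[0,0.1,-0.5],"spin":0},
    {"hand":0,"dp":[0,0.3,-0.55],"spin":0},
    {"hand":0,"dp":[0,0.5,-0.55],"spin":0},
    {"hand":0,"dp":[0,0.7,-0.55],"spin":0},
    {"hand":0,"dp":[0,0.85,-0.55],"spin":0},
    {"hand":0,"dp":[0,0.95,-0.55],"spin":0},
    {"hand":0,"dp":[0,0.95,-0.55],"spin":0},
    {"hand":0,"dp":[0,0.95,-0.55],"spin":0}
  ]
}}

```text
time: 23.4
ee_pos: [0.5189, -0.0582, 0.1639]
eef_rot: [0.999, -0.047, 0.0, -0.0]
ft_force: [0.3, 0.4, 0.2]
width: 0.0006
grip_force: 0.0
```

```bash
python3 mv.py .507,.295,.12,-5.44
python3 - <<'E'
from bench import *
import cv2,numpy as np
t=camera("top")[:,:,::-1];s=camera("side")[:,:,::-1]
a=cv2.resize(t[125:230,105:220],(394,360),interpolation=cv2.INTER_CUBIC)
b=cv2.resize(s[205:335,125:270],(402,360),interpolation=cv2.INTER_CUBIC)
cv2.imwrite("pics/c6.png",np.hstack([a,b]))
E
```

```text
t 23.4 pos [ 0.5189 -0.0582  0.1639] yaw -5.44 tilt z [ 0.  0. -1.] w 0.0006 F [0.3 0.4 0.2] grip 0.0 j7 -1.75
.507,.295,.12,-5.44 dp [-0.1813 -1.402   0.1758] spin 0.0 rows>= 8
```

View pics/c6.png

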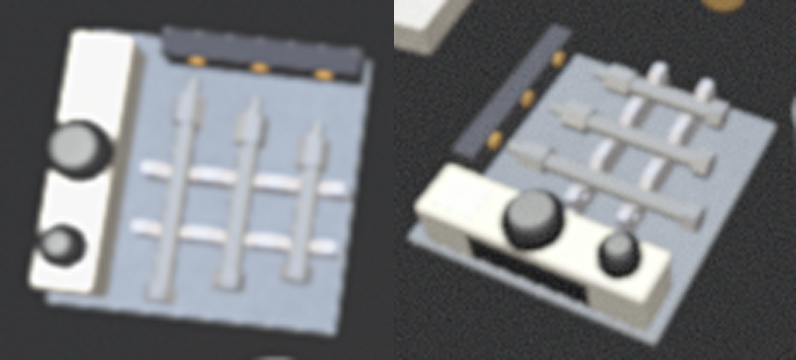

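All three columns lie in their places with their inlets to the manifold. The key tops are at (62,243) and (78,147) in the top half, and at (620,245) and (533,213) in the side half. I'll triangulate them.

```bash
python3 - <<'E'
from h import *
for n,u,v in(("small",(123.1,195.9),(206.5,293.5)),("large",(127.8,167.9),(175.1,281.9))):
    r=least_squares(lambda X:np.r_[proj(X)[0]-u,proj(X,"side")[0]-v],[.54,.29,.07]);print(n,r.x.round(4),r.fun.round(1))
print(place([.541,.177,-.095],[[-.045,.114,.07],[.025,.114,.07]]).round(4))
E
python3 mv.py .507,.295,.12,-5.44
```

```text
small [0.5091 0.2925 0.0661] [-0.  -0.2  0.1  0. ]
large [0.5792 0.2865 0.0639] [-0.1 -0.2  0.2  0.1]
[[0.507  0.2948 0.07  ]
 [0.5767 0.2881 0.07  ]]
t 23.5 pos [ 0.5191 -0.0568  0.1638] yaw -5.28 tilt z [ 0.  0. -1.] w 0.0005 F [-0.3 -0.  -0.3] grip 0.0 j7 -1.75
.507,.295,.12,-5.44 dp [-0.1776 -1.3967  0.1758] spin 0.0009 rows>= 8
```

>>> {"name": "carry_out", "arguments": {
  "deltas": [
    {"hand":0,"dp":[-0.02,-0.1,0],"spin":0},
    {"hand":0,"dp":[-0.05,-0.28,0],"spin":0},
    {"hand":0,"dp":[-0.08,-0.46,0],"spin":0},
    {"hand":0,"dp":[-0.1,-0.64,0],"spin":0},
    {"hand":0,"dp":[-0.14,-0.8,0.05],"spin":0},
    {"hand":0,"dp":[-0.17,-0.93,0.1],"spin":0},
    {"hand":0,"dp":[-0.175,-0.98,0.15],"spin":0},
    {"hand":0,"dp":[-0.175,-0.98,0.15],"spin":0},
    {"hand":0,"dp":[-0.175,-0.98,0.15],"spin":0}
  ]
}}

```text
time: 24.4
ee_pos: [0.498, 0.1902, 0.1262]
eef_rot: [0.999, -0.046, -0.0, 0.0]
ft_force: [-0.2, -0.3, 0.4]
width: 0.0008
grip_force: 0.0
```

```bash
python3 mv.py .508,.2937,.1,-5.44  .508,.2937,.075,-5.44
```

```text
t 24.4 pos [0.498  0.1902 0.1262] yaw -5.3 tilt z [-0. -0. -1.] w 0.0008 F [-0.2 -0.3  0.4] grip 0.0 j7 -2.3
.508,.2937,.1,-5.44 dp [ 0.0015 -0.416   0.1047] spin 0.0008 rows>= 3
.508,.2937,.075,-5.44 dp [ 0.0015 -0.416   0.2047] spin 0.0008 rows>= 3
```

>>> {"name": "carry_out", "arguments": {
  "deltas": [
    {"hand":0,"dp":[0,-0.12,0],"spin":0},
    {"hand":0,"dp":[0.001,-0.28,0],"spin":0},
    {"hand":0,"dp":[0.001,-0.4,0.04],"spin":0},
    {"hand":0,"dp":[0.001,-0.416,0.1],"spin":0},
    {"hand":0,"dp":[0.001,-0.416,0.15],"spin":0},
    {"hand":0,"dp":[0.001,-0.416,0.2],"spin":0},
    {"hand":0,"dp":[0.001,-0.416,0.2],"spin":0},
    {"hand":0,"dp":[0.001,-0.416,0.2],"spin":0}
  ]
}}

```text
time: 25.2
ee_pos: [0.5088, 0.2919, 0.0762]
eef_rot: [0.999, -0.048, 0.0, 0.0]
ft_force: [1.0, -0.2, -0.3]
width: 0.0006
grip_force: 0.0
```

```bash
python3 mv.py .508,.2937,.065,-5.44
```

```text
t 25.2 pos [0.5088 0.2919 0.0762] yaw -5.48 tilt z [ 0.    -0.001 -1.   ] w 0.0006 F [ 1.  -0.2 -0.3] grip 0.0 j7 -2.53
.508,.2937,.065,-5.44 dp [-0.0038 -0.0069  0.0447] spin -0.0002 rows>= 1
```

Joint 7 is close to its limit, so I'll turn back 45° first and then go down.

>>> {"name": "carry_out", "arguments": {
  "deltas": [
    {"hand":0,"dp":[-0.004,-0.005,0],"spin":-0.25},
    {"hand":0,"dp":[-0.004,-0.005,0],"spin":-0.25},
    {"hand":0,"dp":[-0.004,-0.005,0],"spin":-0.25},
    {"hand":0,"dp":[-0.004,-0.005,0],"spin":-0.25},
    {"hand":0,"dp":[-0.004,-0.005,0],"spin":-0.25},
    {"hand":0,"dp":[-0.004,-0.005,0],"spin":-0.25},
    {"hand":0,"dp":[-0.004,-0.005,0.02],"spin":-0.25},
    {"hand":0,"dp":[-0.004,-0.005,0.04],"spin":-0.25},
    {"hand":0,"dp":[-0.004,-0.005,0.04],"spin":-0.25}
  ]
}}

```text
time: 26.1
ee_pos: [0.5085, 0.2944, 0.069]
eef_rot: [0.941, 0.338, 0.001, 0.001]
ft_force: [-7.4, -8.3, 28.8]
width: 0.0004
grip_force: 14.2
```

>>> {"name": "carry_out", "arguments": {
  "deltas": [
    {"hand":0,"dp":[0,0,0.008],"spin":0},
    {"hand":0,"dp":[0,0,0.016],"spin":0},
    {"hand":0,"dp":[0,0,0.016],"spin":0}
  ]
}}

```text
time: 26.4
ee_pos: [0.5088, 0.2946, 0.0682]
eef_rot: [0.941, 0.338, 0.002, 0.002]
ft_force: [-18.2, -18.0, 63.9]
width: 0.0001
grip_force: 31.8
```

The key is fully down: the stop was stiff at 68–69 mm, so the top stands at about 75 mm when up. I'll lift off and go to the large key.

>>> {"name": "carry_out", "arguments": {
  "deltas": [
    {"hand":0,"dp":[0,0,-0.03],"spin":0},
    {"hand":0,"dp":[0,0,-0.08],"spin":0},
    {"hand":0,"dp":[0,0,-0.12],"spin":0},
    {"hand":0,"dp":[0,0,-0.12],"spin":0},
    {"hand":0,"dp":[0,0,-0.12],"spin":0}
  ]
}}

```text
time: 26.9
ee_pos: [0.5074, 0.2944, 0.0917]
eef_rot: [0.941, 0.339, -0.0, 0.0]
ft_force: [-0.8, -0.6, -0.1]
width: 0.0001
grip_force: 0.0
```

```bash
python3 mv.py .578,.2877,.09,39.5 .578,.2877,.078,39.5 .578,.2877,.0685,39.5
```

```text
t 26.9 pos [0.5074 0.2944 0.0917] yaw 39.58 tilt z [-0. -0. -1.] w 0.0001 F [-0.8 -0.6 -0.1] grip 0.0 j7 -1.8
.578,.2877,.09,39.5 dp [0.2005 0.2006 0.007 ] spin 0.0005 rows>= 2
.578,.2877,.078,39.5 dp [0.2006 0.2006 0.055 ] spin 0.0005 rows>= 2
.578,.2877,.0685,39.5 dp [0.2006 0.2006 0.093 ] spin 0.0005 rows>= 2
```

>>> {"name": "carry_out", "arguments": {
  "deltas": [
    {"hand":0,"dp":[0.06,0.06,0],"spin":0},
    {"hand":0,"dp":[0.15,0.15,0],"spin":0},
    {"hand":0,"dp":[0.2,0.2,0],"spin":0},
    {"hand":0,"dp":[0.2,0.2,0.03],"spin":0},
    {"hand":0,"dp":[0.2,0.2,0.055],"spin":0},
    {"hand":0,"dp":[0.2,0.2,0.072],"spin":0},
    {"hand":0,"dp":[0.2,0.2,0.086],"spin":0},
    {"hand":0,"dp":[0.2,0.2,0.086],"spin":0}
  ]
}}

```text
time: 27.7
ee_pos: [0.5768, 0.2881, 0.0702]
eef_rot: [0.941, 0.339, -0.001, 0.0]
ft_force: [-2.1, -0.3, 3.3]
width: 0.0001
grip_force: 1.7
```

>>> {"name": "carry_out", "arguments": {
  "deltas": [
    {"hand":0,"dp":[0,0,0.008],"spin":0},
    {"hand":0,"dp":[0,0,0.014],"spin":0},
    {"hand":0,"dp":[0,0,0.014],"spin":0}
  ]
}}

```text
time: 28.0
ee_pos: [0.5775, 0.2884, 0.0692]
eef_rot: [0.941, 0.339, 0.0, 0.0]
ft_force: [-9.8, -4.3, 19.1]
width: 0.0002
grip_force: 9.7
```

>>> {"name": "carry_out", "arguments": {
  "deltas": [
    {"hand":0,"dp":[0,0,0.008],"spin":0},
    {"hand":0,"dp":[0,0,0.008],"spin":0},
    {"hand":0,"dp":[0,0,-0.03],"spin":0},
    {"hand":0,"dp":[0,0,-0.1],"spin":0},
    {"hand":0,"dp":[0,0,-0.25],"spin":0},
    {"hand":0,"dp":[0,0,-0.4],"spin":0},
    {"hand":0,"dp":[0,0,-0.45],"spin":0},
    {"hand":0,"dp":[0,0,-0.45],"spin":0},
    {"hand":0,"dp":[0,0,-0.45],"spin":0},
    {"hand":0,"dp":[0,0,-0.45],"spin":0}
  ]
}}

```text
time: 29.0
ee_pos: [0.5774, 0.2873, 0.1778]
eef_rot: [0.941, 0.339, -0.001, 0.0]
ft_force: [-0.3, -0.7, -0.1]
width: 0.0006
grip_force: 0.0
```

Run:
```python
from bench import *
s=read_state();print(s["ee_pos"],s["ft_force"],s["joint_vel"].round(3))
print(close_job())
```

```text
[0.57736895 0.28729632 0.17779913] [-0.34826467 -0.65010493 -0.0664324 ] [ 0.001  0.002 -0.002 -0.002 -0.001  0.003  0.   ]
the job is handed in; nothing more can be done
None
```

I handed the job in at 29 s: all three columns lie in their own saddles with inlets to the manifold (seen by camera before the keys), then the small and large keys were each pressed to the stop and released; no verdict came back.

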